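# Clamp the film crate for the spin cycle

## Task

The washing machine under this board is about to spin, so secure the film: stand the empty three-cell wooden crate on the bed of the vise, between the open jaws with its long sides along them and about centred, and turn the crank clockwise (seen from the crank end) until the rubber-faced jaw presses the crate firmly against the fixed jaw. Only then stand the two clear film canisters upright in the crate, one to a cell (any cells). Set everything down gently, no dropping, and leave the tank, reels, timer and funnel where they are.

Things in the scene. Friction and masses are not known exactly. Their poses are not given: they have to be found in the camera images.
- vise: Grey drill vise with steel bed, bolted down; place and yaw vary. Origin: centre of its underside, on the board. Its x axis runs along the screw from the crank end (-x, towards the robot) to the fixed jaw (+x). Bed top at z = 50 mm, x -85 to +88 mm, 106 mm wide. Jaws 100 mm wide, tops below z = 76 mm. End block x -85 to -65 mm, top z = 90 mm. Screw axis along x at y = 0, z = 70 mm.
- fixed_jaw (a point): Centre of the fixed jaw's steel face, which looks along vise -x: at x = 63, y = 0, z = 62 mm in the vise frame.
- jaw (a joint): Travel of the moving jaw in m along vise +x. 0 = fully open (88 mm between the faces); its rubber face is at vise x = -25 mm + jaw. 20 mm per turn of the crank, stop near 44 mm. The 50 mm crate is just touched on both sides at 0.038.
- jaw_pad: Black rubber face of the moving jaw, 8 x 100 x 21 mm; gives up to 6.5 mm, at 4 N per mm. Its frame is parallel to the vise's and slides with it along x; its pressing face lies at x = -25 mm in this frame, from z = 52.5 to 73.5 mm.
- crank (a joint): Crank angle in rad, 0 = sleeve straight up, growing clockwise seen from the crank end (looking along vise +x); stop at 13.9. Sleeve centre in the vise frame: y = -35 sin(angle) mm, z = 70 + 35 cos(angle) mm. Stays where it is left. jaw = 0.003183 x angle. Crate touched at 11.9, pressed with 6 N from 12.5; 13.0 is a good firm finish.
- crank_grip (a point): Centre of the crank's round black sleeve, the point to grip: 13 mm diameter, 36 mm long, parallel to vise x, turns freely on its pin. At vise x = -128 mm (sleeve from -108 to -144), 35 mm from the screw axis.
- crate: Open wooden crate, 50 (x) x 142 (y) x 44 mm (z), walls, floor and the two dividers 4 mm thick: three cells in a row along its y, each 42 x 42 mm inside, centred at y = -46, 0 and +46 mm. Origin: centre of its underside. Stands on the board at the start.
- canister_a: Clear film canister, 32 mm diameter with a grey 34 mm lid, 76 mm tall in all (lid is the top 12 mm), white spool visible inside. Origin: centre of its underside, z up. Stands upright on the board at the start. Same as canister_b.
- canister_b: The second clear film canister, the same as canister_a.
- tank: Bystander: black developing tank with twist cap, 92 mm diameter, 118 mm tall. Origin: centre of its underside.
- reels: Bystander: pair of stacked steel wire reels, 87 mm diameter, 69 mm tall. Origin: centre of its underside.
- timer: Bystander: flat aluminium timer with a press button, 62 x 78 x 40 mm. Origin: centre of its underside.
- funnel: Bystander: red funnel standing mouth down, 96 mm diameter, 110 mm tall. Origin: centre of its mouth, on the board.

How it is judged (in metres and radians):
On the way, in this order (a step that is already met when the one before it is completed fails the run):
1. the crate stands on the vise bed between the jaws, let go (z of crate in the frame of vise between 0.045 and 0.054 m and y of crate in the frame of vise between -0.03 and 0.03 m and x of crate in the frame of vise between 0.005 and 0.048 m and angle between the y axis of crate and the y axis of vise, either way round below 0.12 rad and angle between crate's own z axis and vertical below 0.06 rad and contact force between the fingers and crate below 0.3 N), for 0.2 s.
2. the jaw is cranked onto the crate and presses it with at least 6 N (z of crate in the frame of vise between 0.045 and 0.054 m and y of crate in the frame of vise between -0.03 and 0.03 m and x of crate in the frame of vise between 0.005 and 0.048 m and angle between the y axis of crate and the y axis of vise, either way round below 0.12 rad and angle between crate's own z axis and vertical below 0.06 rad and contact force between jaw_pad and crate above 6 N), for 0.3 s.
3. both canisters stand upright in the clamped crate, one per cell (all of step 2 and x of canister_a in the frame of crate between -0.012 and 0.012 m and y of canister_a in the frame of crate between -0.06 and 0.06 m and z of canister_a in the frame of crate between -0.002 and 0.009 m and angle between each of canister_a, canister_b's own z axis and vertical below 0.2 rad and x of canister_b in the frame of crate between -0.012 and 0.012 m and y of canister_b in the frame of crate between -0.06 and 0.06 m and z of canister_b in the frame of crate between -0.002 and 0.009 m), for 0.2 s.
At the end, for the whole second after the job is handed in: Crate flat on the vise bed (within 5 mm), centre within 30 mm of the vise middle line, within 7 degrees of the jaws, pressed by the rubber jaw with over 6 N; both canisters upright (11 degrees) on the crate floor, one per cell; all at rest and untouched (all of step 3 and linear speed of each of crate, canister_a, canister_b below 0.02 m/s).
It fails at once if the tank, reels, timer or funnel is pushed more than 30 mm or tipped (distance of any of tank, reels, timer, funnel from where it was at the start of the episode above 0.03 m or angle between any of tank, reels, timer, funnel's own z axis and vertical above 0.4 rad).
It fails at once if the crate or a canister is dropped (moves faster than 0.75 m/s out of the fingers, about 30 mm of free fall) ((linear speed of crate above 0.75 m/s and contact force between the fingers and crate below 0.3 N) or (linear speed of canister_a above 0.75 m/s and contact force between the fingers and canister_a below 0.3 N) or (linear speed of canister_b above 0.75 m/s and contact force between the fingers and canister_b below 0.3 N)).
It also fails if it takes over 72 s, if anything falls off the work surface, if the arm or the gripper's body presses on something with over 40 N, if the wrist force passes 120 N, or if a joint passes its speed limit or range.

## Robot

A 7-joint arm with a two-finger parallel gripper is mounted at the origin on the work surface. World frame = base frame: x ahead of the robot, y to its left, z up, the work surface at z = 0. Lengths are in m, angles in degrees, forces in N, time in s.
With the tool pointing down it reaches from about 0.4 to 0.85 m from the base axis. Payload 10.4 kg.
Tool frame: the origin (TCP) lies at the very end of the fingers, on their centre line; the grasp point (between the pads) lies 19 mm behind it (robot.tcp_to_grasp is the distance from the TCP to the grasp point, in m); z points along the fingers, y is the line along which they close (so a half turn about z gives the same grasp; the last joint's range is limited). The gripper opens to 85 mm and grips with 20 to 120 N. Pads are 22 mm wide; open, the fingers measure 114 mm over their backs; the gripper's body (76 mm by 85 mm) begins 54 mm behind the grasp point. The pads swing forward as they close: fully open they stand 13 mm farther back than shut.
Start: joints at [70.726, 19.034, -3.707, 83.658, 1.238, 77.344, -5.071], TCP at [0.193, -0.594, 0.231] pointing down, gripper open.
Joint ranges: [-148.97, 148.97], [-28.65, 121.19], [-84.17, 76.75], [9.2, 138.47], [-72.65, 252.65], [3.7, 117.97], [-149.18, 149.18]. Speed limits (degrees/s): [127.2, 127.2, 159.86, 159.86, 180, 180, 180].

## Interface

Orientations are given as [roll, pitch, yaw] about the fixed x, y, z axes, in that order (R = Rz(yaw) Ry(pitch) Rx(roll)).
In Python, from station import robot gives the robot as it stands.
- The arm moves only by the tool play_rows, never from a script. Its argument "motion" is a list of rows, each a list of 3 entries, a list of its own where there are three numbers: the finger opening in mm, from 0 to 85.4, then the shift along the tool's x, y, z in units of 40 mm (1.0 is 40 mm), then the turn about the tool's z in units of 6 degrees (1.0 is 6 degrees). A call has exactly 5 rows; each row shifts and turns the commanded pose from where the row before left it, along the tool's axes as they then stand; what a row does not reach is not made up. A row lasts 1/12 s, in which the tool goes at most 41.7 mm and 7.16 degrees, less where a joint would pass 70% of its speed; a pose out of reach is approached as far as the arm can. A call is refused whole if a number of a shift passes 1 or a number of a turn 1, either way. A call with a gripper value outside its range is refused whole. The fingers move at their own pace and stop on an object; "force" is the grip in N (left out, the last holds). Time passes only in rows, so rows that do not move let the fingers close, or fill a call up. It gives the time, the measured TCP pose, the force, the opening and the grip force at its end, in the units of the state.
- robot.observe(): the state, without advancing time (a new reading comes with each control period).
- robot.camera(name): name is "scene" or "side" or "wrist"; returns a dict with "image" (400x640x3 uint8, blue, green, red), "K" (3x3 intrinsics, pixels), "xyz" and "attitude" of the camera in the world. Camera axes: x right, y down, z forward; pixel columns grow to the right and rows downward; lengths in m; the calibration is good to about 2 mm. A picture is of the moment at which its call begins. There is no depth.
- robot.close_job(): hands the job in; it is judged then, once.
The state is a dict: "t": time; "qpos": joint angles; "joint_vel": joint speeds; "effort": joint torques, N m; "position": TCP position; "ee_rot": TCP orientation; "contact_force": force on the tool from outside, world axes, zero at the start; "ft_torque": the same for the moment, N m; "grip_width": opening from 0.0 (shut) to 1.0 (fully open); "gripper_force": force on a finger pad.
Only numpy, scipy, OpenCV 4.12 (cv2) and the standard library are available. Lean on these libraries where they do the work, as an engineer would, in place of code of your own. Each camera call takes 0.05 s, during which the arm holds its last target. There are 200 camera calls.

## Working session

There is one attempt and no reset: what is moved stays moved. The work goes in short steps, Python scripts to look and compute and a tool call to move; the robot and the scene stay as the last step left them, time stands still between calls to the robot, and variables do not carry over. Pictures are saved under pics/ and viewed, at most 10 in all, crops included, and the job is handed in when it is done.

Besides the shell and the picture viewer there is one more tool, called after "Emit:" by a JSON object that holds its "fn" and its "kwargs", one argument or row to a line. play_rows: Moves the arm, as the interface text tells. Its arguments: {"type":"object","properties":{"motion":{"type":"array","items":{"type":"array"}},"force":{"type":"number"}},"required":["motion"]}

```bash
ls; mkdir -p pics; python3 - <<'E'
from station import robot
import cv2
print(robot.observe())
for n in ("scene","side"):
    c=robot.camera(n); cv2.imwrite(f"pics/{n}0.png",c["image"]); print(n,c["K"],c["xyz"],c["attitude"])
E
```

```text
pics
{'t': 0.0, 'qpos': array([70.72438436, 19.07193277, -3.70822033, 83.70417447,  1.23751415,
       77.34519144, -5.07023207]), 'joint_vel': array([ 0.03810551,  0.02843368, -0.02369898,  0.0306348 ,  0.00741736,
       -0.03075554,  0.00724899]), 'effort': array([ 5.28237490e-05, -6.25457954e+01,  4.90501081e-02, -3.91609454e+01,
        1.62759831e-02,  9.77545656e-03, -4.62634023e-05]), 'position': array([ 0.1928273 , -0.5941178 ,  0.23053171]), 'ee_rot': array([-1.79918624e+02,  3.34222618e-03,  1.79834490e+01]), 'contact_force': array([-0.36940257, -0.55161518,  0.20120149]), 'ft_torque': array([-0.00808695,  0.01801653,  0.01084556]), 'gripper_force': 0.0, 'grip_width': 1.0033868674914828}
scene [[389.43841657   0.         317.2972752 ]
 [  0.         389.43841657 202.87183226]
 [  0.           0.           1.        ]] [ 1.09885572 -0.6907132   0.67997597] [-122.19867599   -1.22739991   43.14407185]
side [[371.06101816   0.         316.55150774]
 [  0.         371.06101816 197.50818864]
 [  0.           0.           1.        ]] [0.27736103 0.78944686 0.55918529] [-119.79765269    0.32149935 -165.16550662]
```

View pics/scene0.png

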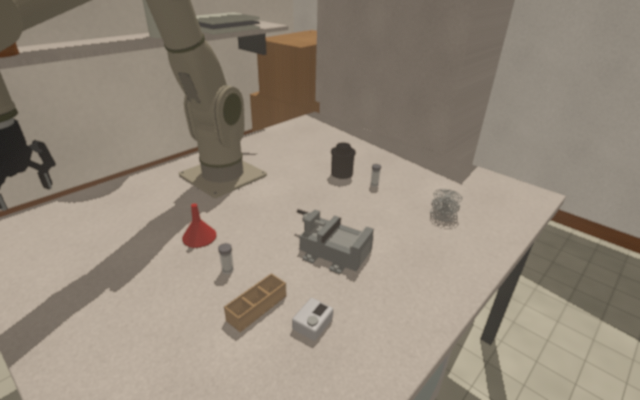

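View pics/side0.png

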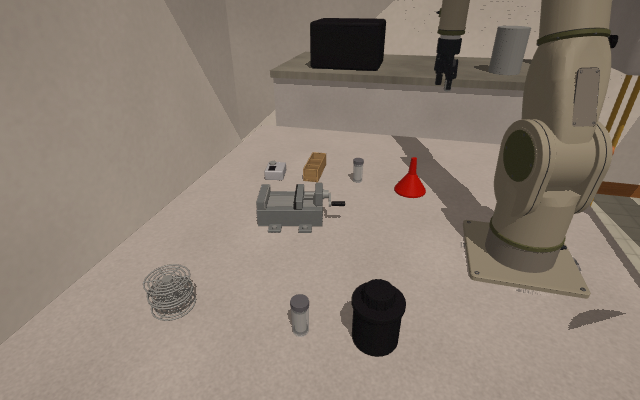

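Scene: the crate is at (256,302), the vise at (335,243) with its crank at (303,212), and the canisters at (226,270) and (375,187). The timer is at (313,320), the funnel at (198,235), the tank at (343,165) and the reels at (446,207). Side view shows the sleeve near (338,204), roughly level with the screw. Next I'll get coarse positions.

```bash
cat > h.py <<'E'
import numpy as np, cv2
from scipy.spatial.transform import Rotation as Ro
from station import robot
def cam(n,f=None):
    c=robot.camera(n)
    if f: cv2.imwrite(f"pics/{f}.png",c["image"])
    c["R"]=Ro.from_euler("xyz",c["attitude"],degrees=True).as_matrix(); return c
def ray(c,uv,z):
    d=np.linalg.inv(c["K"])@np.array([uv[0],uv[1],1.]); d=c["R"]@d
    return c["xyz"]+d*(z-c["xyz"][2])/d[2]
def proj(c,p):
    q=c["K"]@(c["R"].T@(np.array(p)-c["xyz"])); return q[:2]/q[2]
def tool(p,yaw=None):
    "shift in tool units (40mm) and turn in units of 6deg to TCP target p"
    o=robot.observe(); R=Ro.from_euler("xyz",o["ee_rot"],degrees=True)
    s=R.inv().apply(np.array(p)-o["position"])/.04
    t=None
    if yaw is not None:
        d=(yaw-o["ee_rot"][2]+90)%180-90; t=-d/6   # tool z down
    return s.round(3),t,o["position"].round(4),o["ee_rot"].round(2)
E
python3 - <<'E'
from h import *
s=cam("scene");d=cam("side")
for n,a,za,b,zb in [("crate",(256,302),.03,(315,167),.03),("vise",(335,243),.05,(290,207),.05),("canA",(226,271),0,(358,180),0),("canB",(375,187),0,(300,332),0),
 ("timer",(313,322),.02,(275,171),.02),("funnel",(199,238),0,(411,190),0),("tank",(343,175),0,(376,348),0),("reels",(446,207),.03,(170,292),.03),("sleeve",(303,212),.07,(338,204),.07)]:
    print(n,ray(s,a,za).round(3),ray(d,b,zb).round(3))
w=cam("wrist");o=robot.observe();Rt=Ro.from_euler("xyz",o["ee_rot"],degrees=True)
print("wrist cam in tool",Rt.inv().apply(w["xyz"]-o["position"]),(Rt.inv()*Ro.from_matrix(w["R"])).as_euler("xyz",degrees=True),w["K"][0,0])
E
```

```text
crate [ 0.589 -0.326  0.03 ] [ 0.575 -0.301  0.03 ]
vise [ 0.592 -0.062  0.05 ] [ 0.563 -0.003  0.05 ]
canA [ 0.429 -0.295  0.   ] [ 0.428 -0.3    0.   ]
canB [0.443 0.328 0.   ] [0.431 0.34  0.   ]
timer [ 0.713 -0.272  0.02 ] [ 0.702 -0.258  0.02 ]
funnel [ 0.262 -0.267  0.   ] [ 0.256 -0.272  0.   ]
tank [0.306 0.316 0.   ] [0.291 0.339 0.   ]
reels [0.703 0.339 0.03 ] [0.703 0.335 0.03 ]
sleeve [ 0.45  -0.039  0.07 ] [ 0.437 -0.017  0.07 ]
wrist cam in tool [ 0.08123404 -0.00050103 -0.14266326] [-1.83783885e+01  1.36357445e-02  9.00006545e+01] 279.7362697179528
```

Emit:
{"fn": "play_rows", "kwargs": {
  "motion": [
    [85,[0.73,-0.31,-0.12],0],
    [85,[0.73,-0.31,-0.12],0],
    [85,[0.73,-0.31,-0.12],0],
    [85,[0.73,-0.31,-0.12],0],
    [85,[0.73,-0.31,-0.12],0]
  ]
}}

```text
t: 0.67
position: [0.3136, -0.4893, 0.2556]
ee_rot: [180.0, 0.0, 18.0]
contact_force: [-0.7, -1.2, 0.6]
grip_width: 0.997
gripper_force: 0.0
```

Emit:
{"fn": "play_rows", "kwargs": {
  "motion": [
    [85,[0.73,-0.31,-0.12],0],
    [85,[0.73,-0.31,-0.12],0],
    [85,[0.73,-0.31,-0.12],0],
    [85,[0.73,-0.31,-0.12],0],
    [85,[0.73,-0.31,-0.12],0]
  ]
}}

```text
t: 1.08
position: [0.4334, -0.3852, 0.2796]
ee_rot: [180.0, -0.0, 18.0]
contact_force: [0.4, -0.7, 0.7]
grip_width: 0.993
gripper_force: 0.0
```

Emit:
{"fn": "play_rows", "kwargs": {
  "motion": [
    [85,[0.73,-0.31,-0.12],0],
    [85,[0.73,-0.31,-0.12],0],
    [85,[0.73,-0.31,-0.12],0],
    [85,[0.73,-0.31,-0.12],0],
    [85,[0,0,0],0]
  ]
}}

```text
t: 1.5
position: [0.533, -0.2966, 0.2991]
ee_rot: [-179.9, -0.2, 18.5]
contact_force: [0.9, 0.8, 0.4]
grip_width: 0.996
gripper_force: 0.0
```

```bash
python3 - <<'E'
from h import *
w=cam("wrist","w1"); print(w["xyz"],w["attitude"],robot.observe()["position"])
import pickle; pickle.dump(w,open("w1.pkl","wb"))
E
```

```text
[ 0.60946491 -0.27084992  0.4422124 ] [ 1.61823616e+02  6.55165974e-02 -7.15165764e+01] [ 0.53079469 -0.29955724  0.2986426 ]
```

View pics/w1.png

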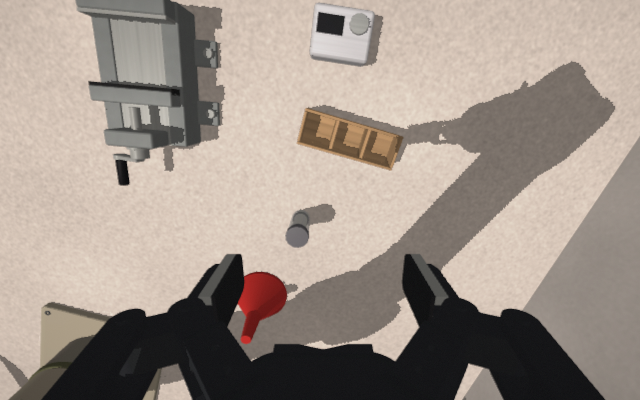

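Wrist view: the crate quad has corners near (306,109), (403,137), (392,169) and (298,141). The canister A lid is at (297,236). The vise is at upper left, with the crank sleeve pointing down at (122,172) and the jaw pad edge at (135,90).

```bash
python3 - <<'E'
from h import *
import pickle; w=pickle.load(open("w1.pkl","rb")); im=w["image"]; hsv=cv2.cvtColor(im,cv2.COLOR_BGR2HSV)
print("nadir",proj(w,[w["xyz"][0],w["xyz"][1],0]))
m=cv2.inRange(hsv,(8,85,40),(25,255,255)); m[:, :280]=0; m[185:]=0
n,l,st,ce=cv2.connectedComponentsWithStats(m); i=1+st[1:,4].argmax(); print(st[i])
c=max(cv2.findContours((l==i).astype(np.uint8),cv2.RETR_EXTERNAL,cv2.CHAIN_APPROX_NONE)[0],key=len)[:,0]
P=np.array([ray(w,p,.044)[:2] for p in c],np.float32)
print("crate",cv2.minAreaRect(P*1000))
# lid
g=cv2.cvtColor(im,cv2.COLOR_BGR2GRAY); r=im[200:260,275:325].astype(int)
sub=(g[200:260,275:325]<135)&(np.abs(r[...,0]-r[...,2])<14)
print("\n".join("".join("#" if v else "." for v in row) for row in sub[::2]))
E
python3 - <<'E'
import cv2
im=cv2.imread("pics/w1.png")
cv2.imwrite("pics/c1.png",cv2.resize(im[0:200,60:260],None,fx=3,fy=3,interpolation=cv2.INTER_CUBIC))
E
```

```text
nadir [323.11320462 108.39828898]
[ 297  108  106   62 3630]
crate ((581.837158203125, -319.2087707519531), (49.57970428466797, 140.8224639892578), 2.6304407119750977)
..................................................
..................................................
..................................................
..................................................
..................................................
........................######....................
......................###########.................
...................###############................
..................#################...............
..................#################...............
.................##################...............
..................#################...............
.................##################...............
...............#################..................
.............####################.................
.............####################.................
............######################................
...........#######################................
...........#######################................
...........#######################................
............#####################.................
.............###################..................
...............###############....................
..................########........................
..................................................
..................................................
..................................................
..................................................
..................................................
..................................................
```

View pics/c1.png

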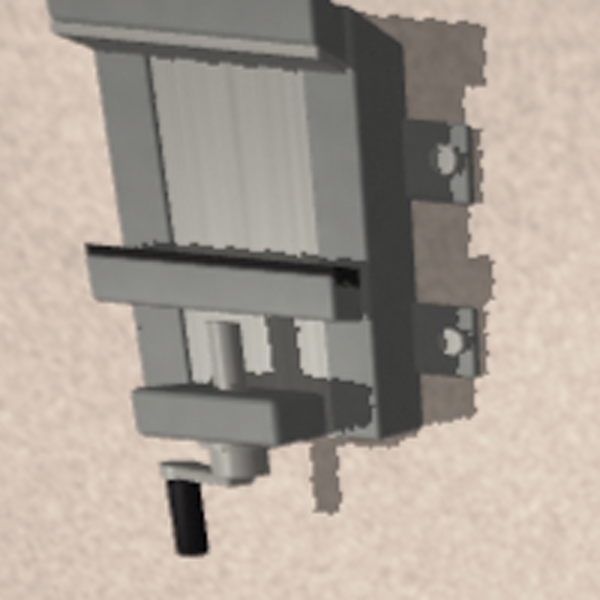

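The crop shows the end block top spanning about (137..280, 392..445), the pad's black top edge at (88,247)-(358,268) and the sleeve at (187,515). I'll move so the camera is straight above the vise and measure again there.

Emit:
{"fn": "play_rows", "kwargs": {
  "motion": [
    [85,[0.11,-0.75,0],0],
    [85,[0.11,-0.75,0],0],
    [85,[0.11,-0.75,0],0],
    [85,[0.11,-0.75,0],0],
    [85,[0.11,-0.75,0],0]
  ]
}}

```text
t: 1.97
position: [0.5018, -0.1534, 0.2983]
ee_rot: [180.0, 0.0, 17.9]
contact_force: [0.2, 0.6, 1.0]
grip_width: 1.0
gripper_force: 0.0
```

Emit:
{"fn": "play_rows", "kwargs": {
  "motion": [
    [85,[0.11,-0.75,0],0],
    [85,[0.11,-0.75,0],0],
    [85,[0.11,-0.75,0],0],
    [85,[0,0,0],0],
    [85,[0,0,0],0]
  ]
}}

```text
t: 2.38
position: [0.4872, -0.0634, 0.2988]
ee_rot: [179.9, -0.0, 18.1]
contact_force: [0.7, -0.3, 0.2]
grip_width: 0.999
gripper_force: 0.0
```

```bash
python3 - <<'E'
from h import *
w=cam("wrist","w2"); print(w["xyz"],w["attitude"],robot.observe()["position"])
import pickle; pickle.dump(w,open("w2.pkl","wb"))
print("nadir",proj(w,[w["xyz"][0],w["xyz"][1],0]))
im=w["image"][0:200,200:400]
cv2.imwrite("pics/c2.png",cv2.resize(im,None,fx=3,fy=3,interpolation=cv2.INTER_CUBIC))
w1=pickle.load(open("w1.pkl","rb")); print("lid",ray(w1,(297,236.5),.076))
E
```

```text
[ 0.56422281 -0.03757483  0.44162307] [ 1.61637106e+02 -8.84885134e-02 -7.19104543e+01] [ 0.48732367 -0.06488261  0.29856362]
nadir [322.32132321 107.38844403]
lid [ 0.4314302  -0.29080263  0.076     ]
```

View pics/c2.png

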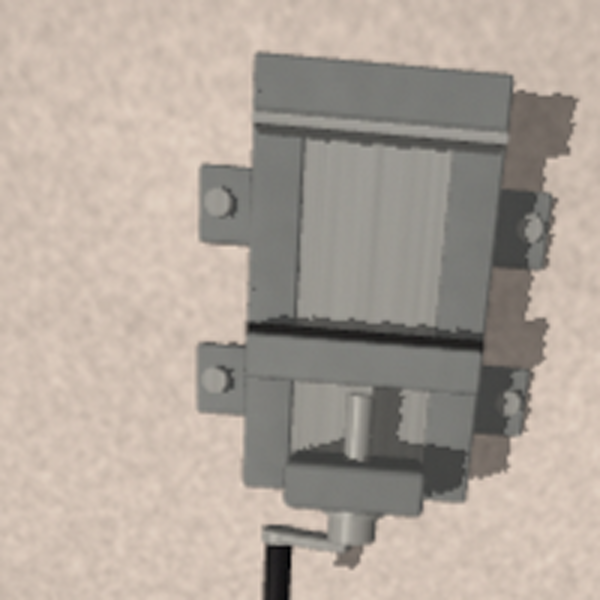

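```bash
python3 - <<'E'
from h import *
import pickle; w=pickle.load(open("w2.pkl","rb"))
def P(x,y,z): return ray(w,(200+(x+.5)/3-.5,(y+.5)/3-.5),z)[:2]*1000
pts=dict(fixL=(255,124,.0735),fixR=(507,144,.0735),padL=(250,323,.0735),padR=(483,337,.0735),backL=(256,53,.075),backR=(512,75,.075),
 blkNL=(285,507,.09),blkNR=(420,516,.09),blkFL=(288,458,.09),blkFR=(424,464,.09),bedL1=(250,170,.05),bedL2=(244,485,.05),bedR1=(500,170,.05),bedR2=(467,500,.05))
q={k:P(*v) for k,v in pts.items()}
for k,v in q.items(): print(k,v.round(1))
a=lambda v:np.degrees(np.arctan2(v[1],v[0]))
for n,v in [("fix",q["fixL"]-q["fixR"]),("pad",q["padL"]-q["padR"]),("back",q["backL"]-q["backR"]),("blk",q["blkNL"]-q["blkNR"])]: print(n,a(v)-90,np.linalg.norm(v))
for n,v in [("bL",q["bedL1"]-q["bedL2"]),("bR",q["bedR1"]-q["bedR2"])]: print(n,a(v))
fm=(q["fixL"]+q["fixR"])/2; pm=(q["padL"]+q["padR"])/2; bm=sum(q[k] for k in q if k[:3]=="blk")/4
print("fix",fm,"pad",pm,"blk",bm,"gap",np.linalg.norm(fm-pm),"ax",a(fm-bm),np.linalg.norm(fm-bm),"(138 expected)")
E
python3 - <<'E'
import cv2
im=cv2.imread("pics/w2.png"); cv2.imwrite("pics/c3.png",cv2.resize(im[140:250,250:380],None,fx=4,fy=4))
im=cv2.imread("pics/side0.png"); cv2.imwrite("pics/c4.png",cv2.resize(im[170:240,240:360],None,fx=6,fy=6,interpolation=cv2.INTER_CUBIC))
E
```

```text
fixL [620.4  26.9]
fixR [644.4 -68.7]
padL [549.    9.1]
padR [573.9 -85. ]
backL [643.3  32.7]
backR [666.6 -61.9]
blkNL [482.7 -27. ]
blkNR [496.8 -82.9]
blkFL [503.  -22.4]
blkFR [518.3 -77.2]
bedL1 [606.9  28.4]
bedL2 [477.5  -4.6]
bedR1 [639.5 -71.4]
bedR2 [ 503.3 -106.7]
fix 14.071071178346557 98.56604872719302
pad 14.816906633255002 97.39194352760423
back 13.84361983391726 97.48469928636112
blk 14.188659290929024 57.65077908479445
bL 14.316556809770654
bR 14.53749479159785
fix [632.41912057 -20.86862442] pad [561.49305351 -37.96060442] blk [500.21105156 -52.3967006 ] gap 72.95644432618401 ax 13.412987754818081 135.91538949073163 (138 expected)
```

View pics/c4.png

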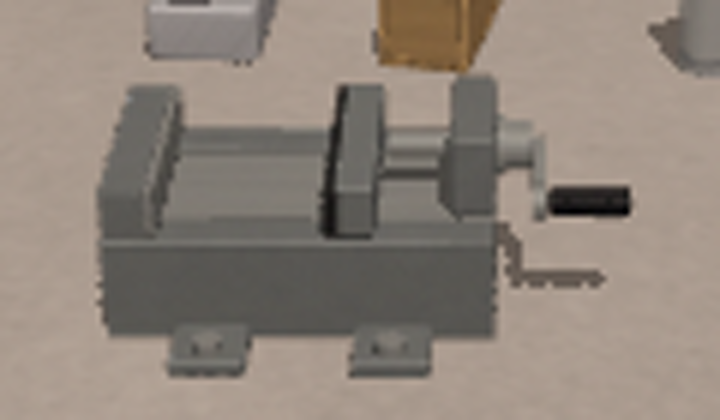

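The gap measures about 73 mm, so jaw ≈ 15 mm and crank ≈ 4.71. The sleeve is horizontal on the +y side, which the side crop confirms (sleeve at (590,200)). The vise is at (0.5715, -0.035) with yaw 14.2°. Fingers beside the crate would not fit between the jaws, so I'll pick it up by the +y divider.

Emit:
{"fn": "play_rows", "kwargs": {
  "motion": [
    [34,[0,0,0],0.64],
    [34,[0,0,0],0.64],
    [34,[0,0,0],0.64],
    [34,[0,0,0],0.65],
    [34,[0.2,0.59,0.35],0]
  ],
  "force": 60
}}

```text
t: 2.85
position: [0.4974, -0.0854, 0.287]
ee_rot: [180.0, -0.2, 2.5]
contact_force: [0.8, 0.9, -0.1]
grip_width: 0.4
gripper_force: 0.0
```

Emit:
{"fn": "play_rows", "kwargs": {
  "motion": [
    [34,[0.21,0.59,0.35],0],
    [34,[0.21,0.59,0.35],0],
    [34,[0.21,0.59,0.35],0],
    [34,[0.21,0.59,0.35],0],
    [34,[0.21,0.59,0.35],0]
  ]
}}

```text
t: 3.27
position: [0.5435, -0.2069, 0.2133]
ee_rot: [180.0, 0.1, 2.4]
contact_force: [0.8, -0.8, -0.9]
grip_width: 0.4
gripper_force: 0.0
```

Emit:
{"fn": "play_rows", "kwargs": {
  "motion": [
    [34,[0.21,0.59,0.35],0],
    [34,[0.21,0.59,0.35],0],
    [34,[0.21,0.59,0.35],0],
    [34,[0.21,0.59,0.35],0],
    [34,[0,0,0],0]
  ]
}}

```text
t: 3.68
position: [0.5789, -0.3035, 0.1536]
ee_rot: [180.0, 0.3, 2.1]
contact_force: [-0.6, -1.0, -0.4]
grip_width: 0.399
gripper_force: 0.0
```

```bash
python3 - <<'E'
from h import *
print(tool([.5807,-.2962,.012],2.63))
w=cam("wrist","w3")
im=w["image"];hsv=cv2.cvtColor(im,cv2.COLOR_BGR2HSV); m=cv2.inRange(hsv,(8,85,40),(25,255,255))
print(robot.observe()["grip_width"])
E
```

```text
(array([ 0.073, -0.181,  3.541]), np.float64(-0.08622831478567623), array([ 0.5789, -0.3035,  0.1536]), array([179.97,   0.34,   2.11]))
0.3958322279693404
```

View pics/w3.png

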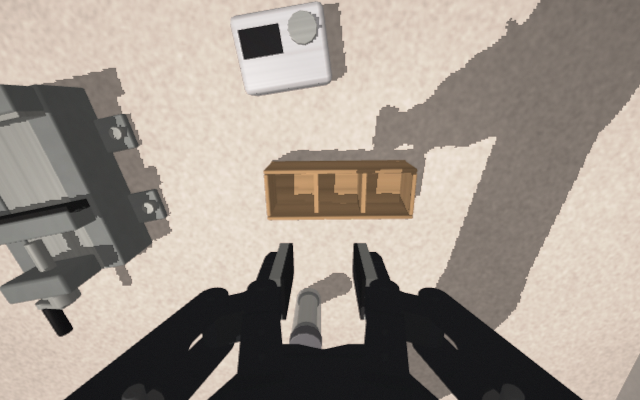

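The crate rim corners are near (265,217), (413,217), (416,170) and (267,170), and the left divider is at column 317. I'll check these against the first estimate.

```bash
python3 - <<'E'
from h import *
w=cam("wrist"); im=w["image"];hsv=cv2.cvtColor(im,cv2.COLOR_BGR2HSV); m=cv2.inRange(hsv,(8,85,40),(25,255,255));m[:150]=0;m[235:]=0
n,l,st,ce=cv2.connectedComponentsWithStats(m); i=1+st[1:,4].argmax(); print(st[i])
for uv in [(265,217),(413,217),(416,170),(267,170),(317,215),(317,174)]: print(uv,ray(w,uv,.044).round(4))
print(proj(w,[w["xyz"][0],w["xyz"][1],0]))
c=max(cv2.findContours((l==i).astype(np.uint8),cv2.RETR_EXTERNAL,cv2.CHAIN_APPROX_NONE)[0],key=len)[:,0]
P=np.array([ray(w,p,.044)[:2] for p in c],np.float32); print(cv2.minAreaRect(P*1000)); print(tool([.5807,-.2962,.012],2.63))
E
```

```text
[ 267  161  152   59 8499]
(265, 217) [ 0.5561 -0.2449  0.044 ]
(413, 217) [ 0.5617 -0.3893  0.044 ]
(416, 170) [ 0.6083 -0.3855  0.044 ]
(267, 170) [ 0.603 -0.248  0.044]
(317, 215) [ 0.5602 -0.2956  0.044 ]
(317, 174) [ 0.601  -0.2943  0.044 ]
[322.8646549  105.88499074]
((585.7069702148438, -318.9767761230469), (56.98102951049805, 140.75802612304688), 2.79188871383667)
(array([ 0.026, -0.062,  3.618]), np.float64(-0.04989170751417523), array([ 0.5802, -0.2988,  0.1567]), array([-1.7997e+02,  1.5000e-01,  2.3300e+00]))
```

Emit:
{"fn": "play_rows", "kwargs": {
  "motion": [
    [30,[0.02,-0.04,0.7],-0.04],
    [30,[0,-0.04,0.7],0],
    [30,[0,0,0.7],0],
    [30,[0,0,0.7],0],
    [30,[0,0,0.7],0]
  ]
}}

```text
t: 4.2
position: [0.5822, -0.293, 0.0182]
ee_rot: [180.0, -0.1, 2.8]
contact_force: [0.1, -0.7, 0.5]
grip_width: 0.348
gripper_force: 0.0
```

Emit:
{"fn": "play_rows", "kwargs": {
  "motion": [
    [30,[0,0,0],0],
    [0,[0,0,0],0],
    [0,[0,0,0],0],
    [0,[0,0,0],0],
    [0,[0,0,0],0]
  ],
  "force": 60
}}

```text
t: 4.62
position: [0.5836, -0.2934, 0.0211]
ee_rot: [179.9, -0.2, 2.8]
contact_force: [0.1, 0.9, 6.6]
grip_width: 0.03
gripper_force: 62.1
```

Emit:
{"fn": "play_rows", "kwargs": {
  "motion": [
    [0,[0,0,0],0],
    [0,[0,0,-0.05],0],
    [0,[0,0,-0.15],0],
    [0,[0,0,-0.3],0],
    [0,[0,0,-0.3],0]
  ]
}}

```text
t: 5.03
position: [0.5821, -0.2927, 0.0515]
ee_rot: [-180.0, 0.0, 2.8]
contact_force: [-0.8, -0.7, -2.6]
grip_width: 0.028
gripper_force: 60.7
```

```bash
python3 - <<'E'
from h import *
w=cam("wrist","w4"); o=robot.observe(); print(o["grip_width"]*85,o["gripper_force"],o["contact_force"])
print(tool([.593,-.0059,.18],14.2))
E
```

```text
2.1292373828009317 60.89950919151306 [2.61665549 0.29242292 0.59023373]
(array([ 0.592, -7.162, -3.142]), np.float64(-1.900495453216685), array([ 0.5838, -0.2934,  0.0548]), array([179.9,  -0.2,   2.8]))
```

View pics/w4.png

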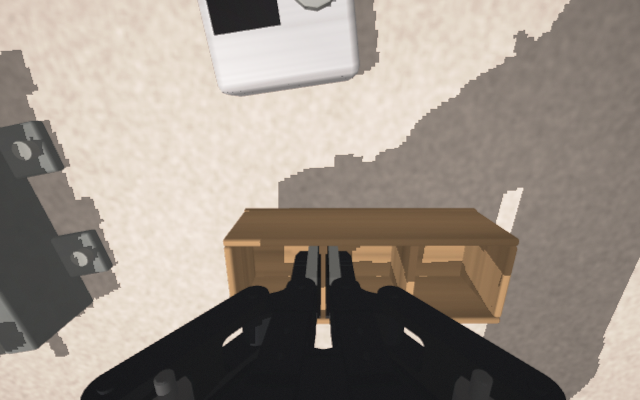

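The crate is gripped level on its +y divider. Next I'll carry it to the vise.

Emit:
{"fn": "play_rows", "kwargs": {
  "motion": [
    [0,[0,0,-0.62],0],
    [0,[0,0,-0.62],-0.47],
    [0,[0,0,-0.62],-0.47],
    [0,[0,0,-0.62],-0.48],
    [0,[0,0,-0.62],-0.48]
  ]
}}

```text
t: 5.5
position: [0.5823, -0.2928, 0.1767]
ee_rot: [180.0, -0.0, 14.3]
contact_force: [0.8, -0.4, -3.1]
grip_width: 0.03
gripper_force: 60.8
```

Emit:
{"fn": "play_rows", "kwargs": {
  "motion": [
    [0,[0.1,-0.3,0],0],
    [0,[0.2,-0.6,0],0],
    [0,[0.2,-0.7,0],0],
    [0,[0.2,-0.7,0],0],
    [0,[0.2,-0.7,0],0]
  ]
}}

```text
t: 5.92
position: [0.5876, -0.166, 0.1748]
ee_rot: [180.0, -0.0, 14.2]
contact_force: [-0.9, 0.5, -2.2]
grip_width: 0.023
gripper_force: 60.8
```

Emit:
{"fn": "play_rows", "kwargs": {
  "motion": [
    [0,[0.2,-0.7,0],0],
    [0,[0.2,-0.7,0],0],
    [0,[0.2,-0.7,0],0],
    [0,[0.2,-0.7,0],0],
    [0,[0.2,-0.6,0],0]
  ]
}}

```text
t: 6.33
position: [0.5928, -0.0234, 0.1749]
ee_rot: [-180.0, -0.0, 14.2]
contact_force: [0.8, 0.3, -2.3]
grip_width: 0.031
gripper_force: 60.8
```

Emit:
{"fn": "play_rows", "kwargs": {
  "motion": [
    [0,[0.2,-0.5,0],0],
    [0,[0.1,-0.3,0],0],
    [0,[0,0,0],0],
    [0,[0,0,0],0],
    [0,[0,0,0],0]
  ]
}}

```text
t: 6.75
position: [0.5969, 0.0062, 0.1744]
ee_rot: [179.9, 0.0, 14.1]
contact_force: [0.8, 1.6, -1.7]
grip_width: 0.023
gripper_force: 60.8
```

```bash
python3 - <<'E'
from h import *
w=cam("wrist","w5")
ps=[]
for i in range(4):
    robot.camera("side"); ps.append(robot.observe()["position"])
print(np.round(ps,4)); print(tool([.593,-.0059,.072],14.2))
E
```

```text
[[0.597  0.0061 0.1744]
 [0.597  0.0063 0.1744]
 [0.597  0.0066 0.1745]
 [0.597  0.0069 0.1745]]
(array([-0.174,  0.286,  2.562]), np.float64(-0.0148788854905888), array([0.597 , 0.0069, 0.1745]), array([179.98,   0.  ,  14.11]))
```

View pics/w5.png

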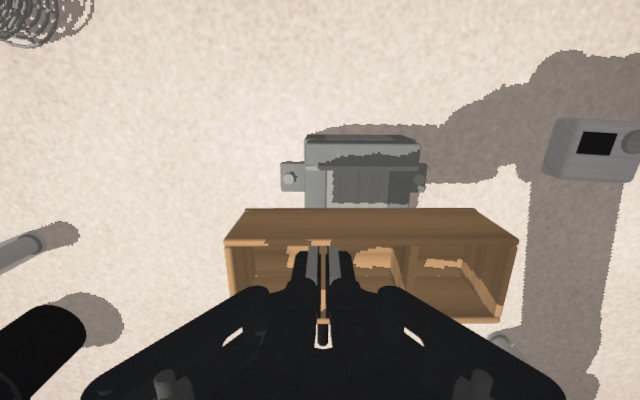

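The crate is steady in the grip and square to the vise, with the fixed jaw at (360,140). I'll correct laterally and lower it.

Emit:
{"fn": "play_rows", "kwargs": {
  "motion": [
    [0,[-0.09,0.14,0.2],0],
    [0,[-0.08,0.14,0.3],0],
    [0,[0,0,0.4],0],
    [0,[0,0,0.4],0],
    [0,[0,0,0.3],0]
  ]
}}

```text
t: 7.42
position: [0.5919, -0.0059, 0.1079]
ee_rot: [-180.0, 0.1, 14.1]
contact_force: [-0.3, 0.5, -2.4]
grip_width: 0.027
gripper_force: 60.7
```

Emit:
{"fn": "play_rows", "kwargs": {
  "motion": [
    [0,[0,0,0.3],0],
    [0,[0,0,0.2],0],
    [0,[0,0,0.1],0],
    [0,[0,0,0.1],0],
    [0,[0,0,0],0]
  ]
}}

```text
t: 7.83
position: [0.593, -0.0046, 0.0821]
ee_rot: [-180.0, 0.0, 14.2]
contact_force: [0.1, -0.2, -2.0]
grip_width: 0.029
gripper_force: 60.7
```

```bash
python3 - <<'E'
from h import *
print(tool([.593,-.0059,.070],14.2)); print(robot.observe()["contact_force"])
E
```

```text
(array([-0.008,  0.032,  0.301]), np.float64(0.0003377600066751067), array([ 0.593 , -0.0046,  0.0821]), array([-1.80e+02,  2.00e-02,  1.42e+01]))
[ 0.14914957 -0.16962008 -1.95169119]
```

Emit:
{"fn": "play_rows", "kwargs": {
  "motion": [
    [0,[0,0,0.06],0],
    [0,[0,0,0.06],0],
    [0,[0,0,0.06],0],
    [0,[0,0,0.03],0],
    [0,[0,0,0.0],0]
  ]
}}

```text
t: 8.25
position: [0.593, -0.0046, 0.0739]
ee_rot: [180.0, 0.0, 14.2]
contact_force: [-0.2, -0.2, -2.6]
grip_width: 0.029
gripper_force: 60.7
```

Emit:
{"fn": "play_rows", "kwargs": {
  "motion": [
    [0,[0,0,0.03],0],
    [0,[0,0,0.03],0],
    [0,[0,0,0],0],
    [0,[0,0,0],0],
    [0,[0,0,0.0],0]
  ]
}}

```text
t: 8.67
position: [0.5931, -0.0046, 0.0717]
ee_rot: [180.0, -0.0, 14.2]
contact_force: [-0.8, 0.4, -2.3]
grip_width: 0.026
gripper_force: 60.7
```

Emit:
{"fn": "play_rows", "kwargs": {
  "motion": [
    [0,[0,0,0.04],0],
    [0,[0,0,0.0],0],
    [0,[0,0,0.04],0],
    [0,[0,0,0],0],
    [0,[0,0,0.0],0]
  ]
}}

```text
t: 9.08
position: [0.5934, -0.0045, 0.0711]
ee_rot: [179.9, -0.0, 14.2]
contact_force: [-11.8, -0.7, 22.5]
grip_width: 0.027
gripper_force: 64.3
```

Emit:
{"fn": "play_rows", "kwargs": {
  "motion": [
    [0,[0,0,-0.03],0],
    [0,[0,0,0],0],
    [14,[0,0,0],0],
    [24,[0,0,0],0],
    [28,[0,0,0],0]
  ]
}}

```text
t: 9.5
position: [0.5933, -0.0046, 0.0697]
ee_rot: [180.0, -0.0, 14.2]
contact_force: [-0.5, -0.9, -0.4]
grip_width: 0.326
gripper_force: 0.0
```

Emit:
{"fn": "play_rows", "kwargs": {
  "motion": [
    [28,[0,0,0],0],
    [28,[0,0,0],0],
    [28,[0,0,-0.3],0],
    [28,[0,0,-0.6],0],
    [28,[0,0,-0.7],0]
  ]
}}

```text
t: 9.92
position: [0.5922, -0.0045, 0.1339]
ee_rot: [-179.9, 0.1, 14.2]
contact_force: [0.9, -0.6, 0.1]
grip_width: 0.329
gripper_force: 0.0
```

Emit:
{"fn": "play_rows", "kwargs": {
  "motion": [
    [40,[0,0,-0.8],0],
    [40,[-0.7,0,-0.5],0],
    [40,[-0.8,0,0],0],
    [40,[-0.8,0,0],0],
    [40,[-0.7,0,0],0]
  ]
}}

```text
t: 10.33
position: [0.4754, -0.0342, 0.1867]
ee_rot: [180.0, -0.1, 14.2]
contact_force: [-0.4, -0.1, 0.6]
grip_width: 0.469
gripper_force: 0.0
```

```bash
python3 - <<'E'
from h import *
w=cam("wrist","w6"); im=w["image"];hsv=cv2.cvtColor(im,cv2.COLOR_BGR2HSV); m=cv2.inRange(hsv,(8,85,40),(25,255,255))
n,l,st,ce=cv2.connectedComponentsWithStats(m); i=1+st[1:,4].argmax(); print(st[i])
c=max(cv2.findContours((l==i).astype(np.uint8),cv2.RETR_EXTERNAL,cv2.CHAIN_APPROX_NONE)[0],key=len)[:,0]
P=np.array([ray(w,p,.094)[:2] for p in c],np.float32); r=cv2.minAreaRect(P*1000); print(r)
a=np.radians(14.2); d=np.array(r[0])-[571.5,-35.1]; print("in vise",d@[np.cos(a),np.sin(a)],d@[-np.sin(a),np.cos(a)])
print(robot.observe()["position"],proj(w,[*w["xyz"][:2],0]))
cv2.imwrite("pics/c6.png",cv2.resize(im,None,fx=1.25,fy=1.25))
E
```

```text
[  258    18   193    76 13909]
((594.945068359375, -27.492164611816406), (51.17184066772461, 141.01266479492188), 14.216935157775879)
in vise 24.59497071024131 1.624132208854158
[ 0.47142118 -0.03573133  0.18619681] [322.44323438 107.61110643]
```

View pics/c6.png

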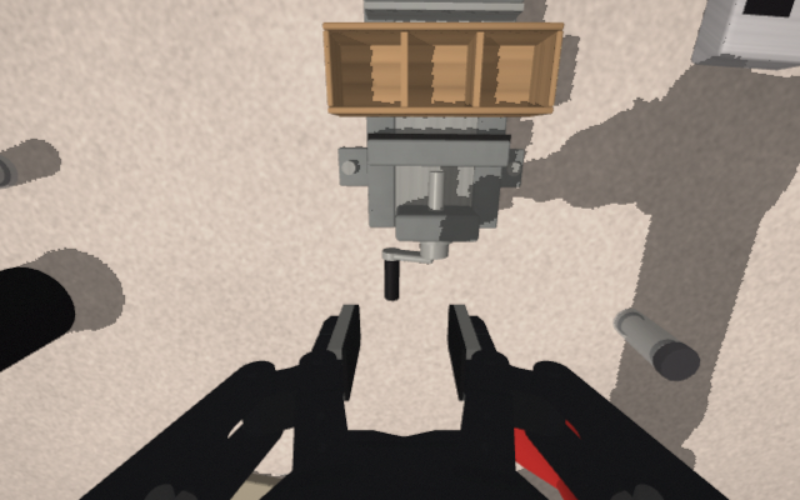

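The crate sits square on the bed at vise (25, 2), pad edge below it. The sleeve is at (391,280) in this 1.25x view. Now I'll locate the sleeve precisely.

```bash
python3 - <<'E'
from h import *
w=cam("wrist"); g=cv2.cvtColor(w["image"],cv2.COLOR_BGR2GRAY); m=(g<60).astype(np.uint8); m[:,:295]=0;m[:,335:]=0;m[:200]=0;m[245:]=0
n,l,st,ce=cv2.connectedComponentsWithStats(m)
a=np.radians(14.2);U=np.array([np.cos(a),np.sin(a)]);V=np.array([-U[1],U[0]])
for s in st[1:]:
  if s[4]>60:
    print(s)
    for v in (s[1],s[1]+s[3]/2,s[1]+s[3]):
        p=ray(w,(s[0]+s[2]/2-.5,v),.070)[:2]*1000; d=p-[571.5,-35.1]; print(p,d@U,d@V)
t=(np.array([571.5,-35.1])-132*U+35*V)/1000; print(t,tool([*t,.12],14.2))
E
```

```text
[308 204  11  32 340]
[460.2737426  -28.44334149] -106.1948505213627 33.737889086106456
[443.8014161 -32.3945594] -123.13313379320465 33.948182608302545
[426.66960459 -36.50396802] -140.7495570789357 34.16689542835625
[ 0.43494746 -0.03354999] (array([-0.93 , -0.286,  1.666]), np.float64(-0.01837719870192463), array([ 0.4738, -0.0354,  0.1866]), array([1.7988e+02, 5.0000e-02, 1.4090e+01]))
```

Emit:
{"fn": "play_rows", "kwargs": {
  "motion": [
    [40,[-0.44,-0.14,0.3],0],
    [40,[-0.44,-0.14,0.4],0],
    [40,[0,0,0.6],0],
    [40,[0,0,0.7],0],
    [40,[0,0,0.7],0]
  ]
}}

```text
t: 10.85
position: [0.4409, -0.0317, 0.078]
ee_rot: [179.9, -0.1, 14.2]
contact_force: [-0.2, -1.2, -0.6]
grip_width: 0.471
gripper_force: 0.0
```

Emit:
{"fn": "play_rows", "kwargs": {
  "motion": [
    [40,[0,0,0.5],0],
    [40,[0,0,0.19],0],
    [40,[0,0,0],0],
    [0,[0,0,0],0],
    [0,[0,0,0],0]
  ],
  "force": 30
}}

```text
t: 11.27
position: [0.4412, -0.0318, 0.0516]
ee_rot: [179.9, -0.1, 14.2]
contact_force: [0.4, -0.8, 0.5]
grip_width: 0.199
gripper_force: 0.0
```

Emit:
{"fn": "play_rows", "kwargs": {
  "motion": [
    [0,[0,0,0],0],
    [0,[0,0,0],0],
    [0,[0,0,0],0],
    [0,[0,0,0],0],
    [0,[0,0,0],0]
  ]
}}

```text
t: 11.68
position: [0.4413, -0.0324, 0.0511]
ee_rot: [179.9, -0.2, 14.2]
contact_force: [3.4, -5.2, 4.2]
grip_width: 0.136
gripper_force: 29.8
```

```bash
python3 - <<'E'
from h import *
o=robot.observe(); print(o["position"],o["contact_force"],o["grip_width"]*85)
a=np.radians(14.2);U=np.array([np.cos(a),np.sin(a)]);V=np.array([-U[1],U[0]])
d=o["position"][:2]*1000-[571.5,-35.1]; print(d@U,d@V)
E
```

```text
[ 0.44126165 -0.03242034  0.05106095] [ 3.44097416 -5.24287892  4.17586883] 11.593087550225219
-125.60162667010049 34.54621363166279
```

I'll regrip 5 mm further out and slightly higher so the gripper body clears the end block at the bottom of the turn.

Emit:
{"fn": "play_rows", "kwargs": {
  "motion": [
    [24,[0,0,0],0],
    [24,[0,0,0],0],
    [24,[-0.14,0,-0.08],0],
    [24,[0,0,0],0],
    [0,[0,0,0],0]
  ]
}}

```text
t: 12.1
position: [0.434, -0.0333, 0.0533]
ee_rot: [180.0, 0.0, 14.2]
contact_force: [-0.3, -10.5, 0.3]
grip_width: 0.155
gripper_force: 6.2
```

Emit:
{"fn": "play_rows", "kwargs": {
  "motion": [
    [0,[0,0,0],0],
    [0,[0,0,0],0],
    [0,[0,0,0],0],
    [0,[0,0,0],0],
    [0,[0,0,0],0]
  ]
}}

```text
t: 12.52
position: [0.4342, -0.0341, 0.0533]
ee_rot: [179.9, 0.1, 14.1]
contact_force: [-2.0, -5.1, 2.9]
grip_width: 0.131
gripper_force: 31.2
```

```bash
python3 - <<'E'
from h import *
o=robot.observe(); print(o["position"],o["contact_force"],o["grip_width"]*85)
a=np.radians(14.2);U=np.array([np.cos(a),np.sin(a)]);V=np.array([-U[1],U[0]])
d=o["position"][:2]*1000-[571.5,-35.1]; print(d@U,d@V)
th=4.712
for k in range(5):
    out=[]
    for i in range(5):
        n=th+np.radians(20); dy=-35*(np.sin(n)-np.sin(th)); dz=35*(np.cos(n)-np.cos(th)); th=n
        out.append((round(-dy/40,2),round(-dz/40,2)))
    print(round(th,2),out)
E
```

```text
[ 0.43417613 -0.03412333  0.05330808] [-1.9600743  -5.0973348   2.85835063] 11.101476925768106
-132.88840571158264 34.63338599968961
6.46 [(np.float64(0.05), np.float64(-0.3)), (np.float64(0.15), np.float64(-0.26)), (np.float64(0.23), np.float64(-0.2)), (np.float64(0.29), np.float64(-0.1)), (np.float64(0.3), np.float64(-0.0))]
8.2 [(np.float64(0.29), np.float64(0.1)), (np.float64(0.23), np.float64(0.2)), (np.float64(0.15), np.float64(0.26)), (np.float64(0.05), np.float64(0.3)), (np.float64(-0.05), np.float64(0.3))]
9.95 [(np.float64(-0.15), np.float64(0.26)), (np.float64(-0.23), np.float64(0.2)), (np.float64(-0.29), np.float64(0.1)), (np.float64(-0.3), np.float64(0.0)), (np.float64(-0.29), np.float64(-0.1))]
11.69 [(np.float64(-0.23), np.float64(-0.2)), (np.float64(-0.15), np.float64(-0.26)), (np.float64(-0.05), np.float64(-0.3)), (np.float64(0.05), np.float64(-0.3)), (np.float64(0.15), np.float64(-0.26))]
13.44 [(np.float64(0.23), np.float64(-0.2)), (np.float64(0.29), np.float64(-0.1)), (np.float64(0.3), np.float64(-0.0)), (np.float64(0.29), np.float64(0.1)), (np.float64(0.23), np.float64(0.2))]
```

Emit:
{"fn": "play_rows", "kwargs": {
  "motion": [
    [0,[0,0.05,-0.3],0],
    [0,[0,0.15,-0.26],0],
    [0,[0,0.23,-0.2],0],
    [0,[0,0.29,-0.1],0],
    [0,[0,0.3,0],0]
  ]
}}

```text
t: 12.93
position: [0.4441, -0.0692, 0.0902]
ee_rot: [-179.8, 0.1, 14.5]
contact_force: [-11.0, -0.6, 30.3]
grip_width: 0.133
gripper_force: 39.2
```

```bash
cat > v.py <<'E'
from h import *
o=robot.observe(); a=np.radians(14.2);U=np.array([np.cos(a),np.sin(a)]);V=np.array([-U[1],U[0]])
d=o["position"][:2]*1000-[571.5,-35.1]; print(d@U,d@V,o["position"][2]*1000+17-70,o["contact_force"],o["grip_width"]*85,o["gripper_force"])
print("crank",np.arctan2(-d@V,o["position"][2]*1000+17-70)%(2*np.pi),"+2pi:",np.arctan2(-d@V,o["position"][2]*1000+17-70)%(2*np.pi)+2*np.pi)
E
python3 v.py
```

```text
-131.88148068945537 -1.7611418127107328 37.23085916083059 [-11.04239226  -0.59344431  30.34886844] 11.270164827599242 39.150062799453735
crank 0.047268046880609184 +2pi: 6.330453354060196
```

Emit:
{"fn": "play_rows", "kwargs": {
  "motion": [
    [0,[0,0.29,0.05],0],
    [0,[0,0.23,0.19],0],
    [0,[0,0.15,0.26],0],
    [0,[0,0.05,0.3],0],
    [0,[0,-0.05,0.3],0]
  ]
}}

```text
t: 13.35
position: [0.4512, -0.0983, 0.0426]
ee_rot: [-179.9, -0.0, 14.2]
contact_force: [-2.5, 8.3, 6.9]
grip_width: 0.134
gripper_force: 37.2
```

```bash
python3 v.py
```

```text
-132.09479463295102 -31.750009381762464 -10.38752273446574 [-2.45839649  8.29336579  6.86655851] 11.374913501937737 37.20530927181244
crank 1.886986026000453 +2pi: 8.17017133318004
```

Good; forces are moderate. Continuing.

Emit:
{"fn": "play_rows", "kwargs": {
  "motion": [
    [0,[0,-0.15,0.26],0],
    [0,[0,-0.23,0.2],0],
    [0,[0,-0.29,0.1],0],
    [0,[0,-0.3,0],0],
    [0,[0,-0.29,-0.1],0]
  ]
}}

```text
t: 13.77
position: [0.4396, -0.0504, 0.0252]
ee_rot: [179.9, -0.1, 14.2]
contact_force: [1.5, -8.4, 9.8]
grip_width: 0.139
gripper_force: 37.6
```

```bash
python3 v.py
```

```text
-131.60784052587732 17.559910819917196 -27.751050902905916 [ 1.48866437 -8.37392645  9.83890819] 11.84271021718869 37.647841572761536
crank 3.70575675248986 +2pi: 9.988942059669446
```

Emit:
{"fn": "play_rows", "kwargs": {
  "motion": [
    [0,[0,-0.23,-0.2],0],
    [0,[0,-0.15,-0.26],0],
    [0,[0,-0.05,-0.3],0],
    [0,[0,0.05,-0.3],0],
    [0,[0,0.15,-0.26],0]
  ]
}}

```text
t: 14.18
position: [0.4368, -0.0396, 0.0782]
ee_rot: [-179.9, -0.1, 14.3]
contact_force: [2.6, 3.7, -2.8]
grip_width: 0.136
gripper_force: 36.2
```

```bash
python3 v.py
```

```text
-131.6682538696187 28.675155348459853 25.158128223275554 [ 2.60598986  3.69511331 -2.77765508] 11.524030776625702 36.22167706489563
crank 5.432548023682726 +2pi: 11.715733330862312
```

Emit:
{"fn": "play_rows", "kwargs": {
  "motion": [
    [0,[0,0.23,-0.2],0],
    [0,[0,0.29,-0.1],0],
    [0,[0,0.3,0],0],
    [0,[0,0.29,0.1],0],
    [0,[0,0,0],0]
  ]
}}

```text
t: 14.6
position: [0.4481, -0.0858, 0.0856]
ee_rot: [-180.0, -0.1, 14.1]
contact_force: [2.8, -1.8, 0.5]
grip_width: 0.137
gripper_force: 36.7
```

```bash
python3 v.py
```

```text
-132.07332678418885 -18.834151489722505 32.5861845884299 [ 2.78111176 -1.77764717  0.46293828] 11.6409107479906 36.676427721977234
crank 0.5240706808707699 +2pi: 6.807255988050356
```

Crank is at about 13.09. Releasing and rising, then on to canister A.

Emit:
{"fn": "play_rows", "kwargs": {
  "motion": [
    [20,[0,0,0],0],
    [30,[0,0,0],0],
    [30,[0,0,-0.3],0],
    [30,[0,0,-0.6],0],
    [60,[0,0,-0.8],0]
  ]
}}

```text
t: 15.02
position: [0.4453, -0.0834, 0.1529]
ee_rot: [-179.9, 0.3, 14.2]
contact_force: [1.2, -1.0, -0.6]
grip_width: 0.479
gripper_force: 0.0
```

Emit:
{"fn": "play_rows", "kwargs": {
  "motion": [
    [60,[-0.2,0.6,-0.5],0],
    [60,[-0.3,0.7,0],0],
    [60,[-0.3,0.7,0],0],
    [60,[0,0,0],0],
    [60,[0,0,0],0]
  ]
}}

```text
t: 15.43
position: [0.4351, -0.1704, 0.1738]
ee_rot: [-180.0, 0.1, 14.0]
contact_force: [-0.4, 0.4, 0.9]
grip_width: 0.699
gripper_force: 0.0
```

```bash
python3 - <<'E'
from h import *
w=cam("wrist","w7"); im=w["image"]; o=robot.observe()
hsv=cv2.cvtColor(im,cv2.COLOR_BGR2HSV)
g=cv2.cvtColor(im,cv2.COLOR_BGR2GRAY)
u,v=proj(w,[.4314,-.2908,.076]); ub,vb=proj(w,[.4314,-.2908,0]); print(u,v,ub,vb,o["position"])
m=((hsv[...,1]<40)&(g<150)).astype(np.uint8)
u,v=int(u),int(v); s=m[max(0,v-45):v+45,u-45:u+45]
print("\n".join("".join("#" if x else "." for x in r) for r in s[::3,::2]))
# crate check
m=cv2.inRange(hsv,(8,85,40),(25,255,255)); n,l,st,ce=cv2.connectedComponentsWithStats(m); i=1+st[1:,4].argmax(); print(st[i])
E
```

```text
445.86399626652275 234.31810803800713 419.4748403680659 207.02717634917835 [ 0.43549381 -0.16907007  0.17374616]
......................###########............
.................#################...........
............#######################..........
........###########################..........
......############################.........##
.....############################.........###
.....###########################.........####
....##########################...........####
.....###################................#####
......###################..............######
.......#####################...........######
..........###################.........#######
...........###################.......########
............###################.....#########
............####################...##########
............####################..###########
............###################..############
.............##################..############
..............################..#############
................############....#############
..................########.....##############
.............................################
.............................################
###.........................#################
#####......................##################
######....................###################
######....................###################
#######..................####################
########................#####################
#########..............######################Traceback (most recent call last):
  File "<stdin>", line 10, in <module>
ValueError: attempt to get argmax of an empty sequence
```

```bash
python3 - <<'E'
from h import *
print(tool([.4315,-.2895,.042],14.2))
E
```

```text
(array([-0.83 ,  2.897,  3.292]), np.float64(-0.007613606442933), array([ 0.4355, -0.1691,  0.1737]), array([-1.7996e+02,  4.0000e-02,  1.4150e+01]))
```

Emit:
{"fn": "play_rows", "kwargs": {
  "motion": [
    [70,[-0.16,0.58,0],0],
    [70,[-0.16,0.58,0],0],
    [70,[-0.17,0.58,0],0],
    [70,[-0.17,0.58,0],0],
    [70,[-0.17,0.58,0.2],0]
  ]
}}

```text
t: 15.9
position: [0.4334, -0.2898, 0.1671]
ee_rot: [179.9, -0.1, 14.3]
contact_force: [0.3, -0.8, -0.4]
grip_width: 0.824
gripper_force: 0.0
```

Emit:
{"fn": "play_rows", "kwargs": {
  "motion": [
    [70,[0,0,0.7],0],
    [70,[0,0,0.8],0],
    [70,[0,0,0.8],0],
    [70,[0,0,0.6],0],
    [70,[0,0,0.19],0]
  ]
}}

```text
t: 16.32
position: [0.4306, -0.287, 0.0387]
ee_rot: [-179.7, 0.2, 14.3]
contact_force: [-0.1, 0.1, 0.3]
grip_width: 0.822
gripper_force: 0.0
```

```bash
python3 - <<'E'
from h import *
print(tool([.4315,-.2895,.042],14.2))
E
```

```text
(array([ 0.005,  0.065, -0.083]), np.float64(0.021519945569612748), array([ 0.4306, -0.287 ,  0.0387]), array([-179.72,    0.21,   14.33]))
```

Emit:
{"fn": "play_rows", "kwargs": {
  "motion": [
    [70,[0,0,0],0],
    [20,[0,0,0],0],
    [20,[0,0,0],0],
    [20,[0,0,0],0],
    [20,[0,0,0],0]
  ],
  "force": 35
}}

```text
t: 16.73
position: [0.4334, -0.2905, 0.0443]
ee_rot: [179.9, -0.1, 14.2]
contact_force: [-0.4, 1.4, 7.8]
grip_width: 0.384
gripper_force: 34.2
```

Emit:
{"fn": "play_rows", "kwargs": {
  "motion": [
    [20,[0,0,0],0],
    [20,[0,0,0],0],
    [20,[0,0,0],0],
    [20,[0,0,0],0],
    [20,[0,0,0],0]
  ]
}}

```text
t: 17.15
position: [0.4334, -0.2905, 0.0443]
ee_rot: [179.9, -0.1, 14.2]
contact_force: [-0.4, 0.8, 6.7]
grip_width: 0.382
gripper_force: 34.2
```

Emit:
{"fn": "play_rows", "kwargs": {
  "motion": [
    [20,[0,0,-0.3],0],
    [20,[0,0,-0.8],0],
    [20,[0,0,-0.9],0],
    [20,[0,0,-0.9],0],
    [20,[0,0,-0.9],0]
  ]
}}

```text
t: 17.57
position: [0.4319, -0.2897, 0.1976]
ee_rot: [180.0, -0.0, 14.2]
contact_force: [0.8, 0.2, -1.2]
grip_width: 0.385
gripper_force: 34.9
```

Emit:
{"fn": "play_rows", "kwargs": {
  "motion": [
    [20,[0.2,-0.2,-0.5],0],
    [20,[0.4,-0.5,0],0],
    [20,[0.5,-0.6,0],0],
    [20,[0.5,-0.6,0],0],
    [20,[0.5,-0.6,0],0]
  ]
}}

```text
t: 17.98
position: [0.4894, -0.1712, 0.2161]
ee_rot: [179.9, -0.1, 14.2]
contact_force: [1.4, -1.3, -0.8]
grip_width: 0.381
gripper_force: 34.9
```

Emit:
{"fn": "play_rows", "kwargs": {
  "motion": [
    [20,[0.5,-0.6,0],0],
    [20,[0.5,-0.5,0],0],
    [20,[0.4,-0.4,0],0],
    [20,[0.3,-0.2,0],0],
    [20,[0,0,0],0]
  ]
}}

```text
t: 18.4
position: [0.5397, -0.0862, 0.2158]
ee_rot: [-180.0, -0.1, 14.5]
contact_force: [-0.6, 0.2, -1.1]
grip_width: 0.384
gripper_force: 34.9
```

```bash
cat > cr.py <<'E'
from h import *
w=cam("wrist","w8"); im=w["image"];hsv=cv2.cvtColor(im,cv2.COLOR_BGR2HSV); m=cv2.inRange(hsv,(8,85,40),(25,255,255))
n,l,st,ce=cv2.connectedComponentsWithStats(m); i=1+st[1:,4].argmax(); print(st[i])
c=max(cv2.findContours((l==i).astype(np.uint8),cv2.RETR_EXTERNAL,cv2.CHAIN_APPROX_NONE)[0],key=len)[:,0]
P=np.array([ray(w,p,.094)[:2] for p in c],np.float32); r=cv2.minAreaRect(P*1000); print(r)
a=np.radians(14.2);U=np.array([np.cos(a),np.sin(a)]);V=np.array([-U[1],U[0]]); d=np.array(r[0])-[571.5,-35.1]; print("in vise",d@U,d@V)
print("extent",((P*1000-[571.5,-35.1])@U).min(),((P*1000-[571.5,-35.1])@U).max(),((P*1000-[571.5,-35.1])@V).min(),((P*1000-[571.5,-35.1])@V).max())
o=robot.observe();print(o["position"],o["grip_width"]*85)
for k in(-46,46):
    t=(np.array([571.5,-35.1])+38*U+((d@V)+k)*V)/1000; print(k,t,tool([*t,.098],14.2))
E
python3 cr.py
```

```text
[ 194   77  162   60 9121]
((608.054931640625, -24.783203125), (49.54841232299805, 140.95799255371094), 13.707989692687988)
in vise 37.968794966787435 1.0343760345414068
extent 12.82214848920433 62.83081099786857 -69.53078050851012 71.58611141294041
[ 0.53884436 -0.0882246   0.21554199] 32.37446644248374
-46 [ 0.61936932 -0.06937003] (array([2.064, 0.043, 2.94 ]), np.float64(0.027520351169490215), array([ 0.5388, -0.0882,  0.2155]), array([ 1.800e+02, -5.000e-02,  1.437e+01]))
46 [0.59680104 0.01981894] (array([ 2.071, -2.257,  2.94 ]), np.float64(0.027520351169490215), array([ 0.5388, -0.0882,  0.2155]), array([ 1.800e+02, -5.000e-02,  1.437e+01]))
```

Emit:
{"fn": "play_rows", "kwargs": {
  "motion": [
    [20,[0.3,0,0],0],
    [20,[0.6,0.02,0],0],
    [20,[0.6,0.02,0],0],
    [20,[0.4,0,0.1],0],
    [20,[0.16,0,0.4],0]
  ]
}}

```text
t: 18.87
position: [0.621, -0.0717, 0.1972]
ee_rot: [179.9, -0.2, 14.2]
contact_force: [0.2, 0.8, -0.4]
grip_width: 0.381
gripper_force: 34.9
```

Emit:
{"fn": "play_rows", "kwargs": {
  "motion": [
    [20,[0,0,0.6],0],
    [20,[0,0,0.5],0],
    [20,[0,0,0.2],0],
    [20,[0,0,0],0],
    [20,[0,0,0],0]
  ]
}}

```text
t: 19.28
position: [0.6186, -0.072, 0.1435]
ee_rot: [180.0, -0.0, 14.1]
contact_force: [-0.3, 0.4, 0.7]
grip_width: 0.381
gripper_force: 34.9
```

```bash
python3 - <<'E'
from h import *
print(tool([.6194,-.0694,.098],14.2),robot.observe()["contact_force"])
E
```

```text
(array([ 0.035, -0.058,  1.139]), np.float64(-0.00861816312608473), array([ 0.6186, -0.072 ,  0.1435]), array([ 1.7997e+02, -2.0000e-02,  1.4150e+01])) [-0.30535354  0.41778741  0.66216259]
```

Emit:
{"fn": "play_rows", "kwargs": {
  "motion": [
    [20,[0.03,-0.06,0.2],0],
    [20,[0,0,0.3],0],
    [20,[0,0,0.3],0],
    [20,[0,0,0.15],0],
    [20,[0,0,0],0]
  ]
}}

```text
t: 19.7
position: [0.6179, -0.0685, 0.1022]
ee_rot: [-179.9, 0.2, 14.2]
contact_force: [-0.1, -0.6, -0.3]
grip_width: 0.385
gripper_force: 34.9
```

Emit:
{"fn": "play_rows", "kwargs": {
  "motion": [
    [20,[0,0,0.06],0],
    [20,[0,0,0.04],0],
    [20,[0,0,0.0],0],
    [20,[0,0,0],0],
    [20,[0,0,0],0]
  ]
}}

```text
t: 20.12
position: [0.6194, -0.0685, 0.1009]
ee_rot: [180.0, -0.0, 14.2]
contact_force: [1.2, -0.6, -0.4]
grip_width: 0.383
gripper_force: 34.9
```

Emit:
{"fn": "play_rows", "kwargs": {
  "motion": [
    [20,[0,0,0.04],0],
    [20,[0,0,0.03],0],
    [20,[0,0,0.0],0],
    [20,[0,0,0],0],
    [20,[0,0,0],0]
  ]
}}

```text
t: 20.53
position: [0.6197, -0.0685, 0.0984]
ee_rot: [180.0, -0.1, 14.2]
contact_force: [0.3, 0.3, 5.9]
grip_width: 0.383
gripper_force: 35.2
```

Emit:
{"fn": "play_rows", "kwargs": {
  "motion": [
    [38,[0,0,0],0],
    [46,[0,0,0],0],
    [54,[0,0,0],0],
    [60,[0,0,0],0],
    [60,[0,0,-0.3],0]
  ]
}}

```text
t: 20.95
position: [0.6177, -0.0685, 0.1076]
ee_rot: [-179.9, 0.2, 14.2]
contact_force: [-0.6, 0.7, -0.6]
grip_width: 0.702
gripper_force: 0.0
```

Emit:
{"fn": "play_rows", "kwargs": {
  "motion": [
    [60,[0,0,-0.7],0],
    [60,[0,0,-0.9],0],
    [60,[0,0,-0.9],0],
    [60,[0,0,-0.4],0],
    [60,[-0.1,-0.3,0],0]
  ]
}}

```text
t: 21.37
position: [0.6148, -0.0599, 0.2314]
ee_rot: [179.8, -0.4, 14.0]
contact_force: [0.6, 0.5, 0.1]
grip_width: 0.701
gripper_force: 0.0
```

Emit:
{"fn": "play_rows", "kwargs": {
  "motion": [
    [60,[-0.22,-0.74,0],0],
    [60,[-0.22,-0.74,0],0],
    [60,[-0.22,-0.74,0],0],
    [60,[-0.22,-0.74,0],0],
    [60,[-0.22,-0.74,0],0]
  ]
}}

```text
t: 21.78
position: [0.532, 0.0762, 0.2258]
ee_rot: [180.0, 0.0, 14.2]
contact_force: [0.4, 0.1, 0.1]
grip_width: 0.702
gripper_force: 0.0
```

Emit:
{"fn": "play_rows", "kwargs": {
  "motion": [
    [60,[-0.22,-0.74,0],0],
    [60,[-0.22,-0.74,0],0],
    [60,[-0.22,-0.74,0],0],
    [60,[-0.22,-0.74,0],0],
    [60,[-0.22,-0.74,0],0]
  ]
}}

```text
t: 22.2
position: [0.453, 0.2087, 0.2259]
ee_rot: [180.0, -0.0, 14.2]
contact_force: [1.1, 0.1, 0.5]
grip_width: 0.705
gripper_force: 0.0
```

Emit:
{"fn": "play_rows", "kwargs": {
  "motion": [
    [60,[-0.22,-0.74,0],0],
    [60,[0,0,0],0],
    [60,[0,0,0],0],
    [60,[0,0,0],0],
    [60,[0,0,0],0]
  ]
}}

```text
t: 22.62
position: [0.4392, 0.2329, 0.2256]
ee_rot: [180.0, 0.0, 14.1]
contact_force: [1.1, 0.7, -0.3]
grip_width: 0.702
gripper_force: 0.0
```

```bash
python3 - <<'E'
from h import *
w=cam("wrist","w9"); im=w["image"]; o=robot.observe()
hsv=cv2.cvtColor(im,cv2.COLOR_BGR2HSV); g=cv2.cvtColor(im,cv2.COLOR_BGR2GRAY)
u,v=proj(w,[.437,.334,.076]); print(u,v,proj(w,[.437,.334,0]),o["position"],proj(w,[*w["xyz"][:2],0]))
m=((hsv[...,1]<40)&(g<150)).astype(np.uint8)
u,v=int(u),int(v); u0=max(0,u-60);v0=max(0,v-60);print(u0,v0); s=m[v0:v+60,u0:u+60]
print("\n".join("".join("#" if x else "." for x in r) for r in s[::3,::2]))
E
```

```text
229.82442251162502 165.71918510466745 [247.98665213 154.26023464] [0.43920803 0.2328901  0.22558071] [322.50436445 107.24536961]
169 105
............................................................
............................................................
............................................................
............................................................
............................................................
............................................................
............................................................
............................................................
............................................................
............................................................
...................................................#........
................................................##########..
...........................................###############..
......................................#.####################
...................................#########################
...............................#################
[... 776 characters left out ...]
.............................
............................................................
............................................................
............................................................
............................................................
............................................................
............................................................
.....................................................#......
..............................................##############
............................................################
........................................####################
....................................########################
```

```bash
python3 - <<'E'
from h import *
w=cam("wrist"); p=ray(w,(227.5,168),.076); print(p); print(tool([p[0],p[1],.042],14.2))
E
```

```text
[0.43403863 0.33604538 0.076     ]
(array([ 0.503, -2.532,  4.589]), np.float64(-0.01897130135155815), array([0.4392, 0.233 , 0.2256]), array([1.7999e+02, 1.0000e-02, 1.4090e+01]))
```

Emit:
{"fn": "play_rows", "kwargs": {
  "motion": [
    [70,[0.1,-0.5,0],0],
    [70,[0.1,-0.51,0],0],
    [70,[0.1,-0.51,0],0],
    [70,[0.1,-0.51,0],0],
    [70,[0.1,-0.5,0.2],0]
  ]
}}

```text
t: 23.13
position: [0.4342, 0.3378, 0.2188]
ee_rot: [-180.0, -0.1, 14.1]
contact_force: [0.1, 0.3, 0.8]
grip_width: 0.82
gripper_force: 0.0
```

Emit:
{"fn": "play_rows", "kwargs": {
  "motion": [
    [70,[0,0,0.7],0],
    [70,[0,0,0.8],0],
    [70,[0,0,0.8],0],
    [70,[0,0,0.5],0],
    [70,[0,0,0],0]
  ]
}}

```text
t: 23.55
position: [0.4318, 0.3345, 0.1012]
ee_rot: [179.9, 0.4, 14.1]
contact_force: [-0.5, -0.4, -1.0]
grip_width: 0.818
gripper_force: 0.0
```

```bash
python3 - <<'E'
from h import *
print(tool([.434,.336,.042],14.2),robot.observe()["contact_force"])
E
```

```text
(array([ 0.074, -0.027,  1.481]), np.float64(-0.011490967558302145), array([0.4318, 0.3345, 0.1012]), array([179.86,   0.39,  14.13])) [-0.51535499 -0.39547583 -0.96171579]
```

Emit:
{"fn": "play_rows", "kwargs": {
  "motion": [
    [70,[0,0,0.5],0],
    [70,[0,0,0.6],0],
    [70,[0,0,0.42],0],
    [70,[0,0,0],0],
    [20,[0,0,0],0]
  ],
  "force": 35
}}

```text
t: 23.97
position: [0.4337, 0.3369, 0.0457]
ee_rot: [180.0, 0.0, 14.2]
contact_force: [0.8, -0.0, -0.5]
grip_width: 0.696
gripper_force: 0.0
```

Emit:
{"fn": "play_rows", "kwargs": {
  "motion": [
    [20,[0,0,0],0],
    [20,[0,0,0],0],
    [20,[0,0,0],0],
    [20,[0,0,0],0],
    [20,[0,0,0],0]
  ]
}}

```text
t: 24.38
position: [0.4344, 0.3378, 0.0468]
ee_rot: [-180.0, -0.2, 14.2]
contact_force: [-0.0, -0.4, 7.7]
grip_width: 0.382
gripper_force: 34.3
```

Emit:
{"fn": "play_rows", "kwargs": {
  "motion": [
    [20,[0,0,0],0],
    [20,[0,0,0],0],
    [20,[0,0,0],0],
    [20,[0,0,0],0],
    [20,[0,0,0],0]
  ]
}}

```text
t: 24.8
position: [0.4344, 0.3378, 0.0467]
ee_rot: [-180.0, -0.2, 14.2]
contact_force: [-0.1, -1.4, 8.0]
grip_width: 0.386
gripper_force: 34.3
```

Emit:
{"fn": "play_rows", "kwargs": {
  "motion": [
    [20,[0,0,-0.3],0],
    [20,[0,0,-0.8],0],
    [20,[0,0,-0.9],0],
    [20,[0,0,-0.9],0],
    [20,[0,0,-0.9],0]
  ]
}}

```text
t: 25.22
position: [0.4327, 0.3371, 0.1999]
ee_rot: [-180.0, -0.0, 14.2]
contact_force: [0.4, 0.5, -0.6]
grip_width: 0.385
gripper_force: 34.9
```

Emit:
{"fn": "play_rows", "kwargs": {
  "motion": [
    [20,[0.1,0.3,-0.5],0],
    [20,[0.16,0.6,0],0],
    [20,[0.16,0.75,0],0],
    [20,[0.16,0.75,0],0],
    [20,[0.16,0.75,0],0]
  ]
}}

```text
t: 25.63
position: [0.4931, 0.2211, 0.2184]
ee_rot: [180.0, -0.1, 14.3]
contact_force: [0.4, 0.5, -1.0]
grip_width: 0.383
gripper_force: 34.9
```

Emit:
{"fn": "play_rows", "kwargs": {
  "motion": [
    [20,[0.16,0.75,0],0],
    [20,[0.16,0.75,0],0],
    [20,[0.16,0.75,0],0],
    [20,[0.16,0.75,0],0],
    [20,[0.16,0.75,0],0]
  ]
}}

```text
t: 26.05
position: [0.561, 0.0833, 0.2184]
ee_rot: [180.0, -0.1, 14.2]
contact_force: [0.3, 0.4, 0.3]
grip_width: 0.383
gripper_force: 34.9
```

Emit:
{"fn": "play_rows", "kwargs": {
  "motion": [
    [20,[0.16,0.6,0],0],
    [20,[0.16,0.5,0],0],
    [20,[0.1,0.3,0],0],
    [20,[0,0,0],0],
    [20,[0,0,0],0]
  ]
}}

```text
t: 26.47
position: [0.5905, 0.0351, 0.2174]
ee_rot: [-180.0, -0.0, 14.2]
contact_force: [0.1, 0.2, -0.6]
grip_width: 0.385
gripper_force: 34.9
```

```bash
python3 - <<'E'
from h import *
print(tool([.5968,.0198,.1007],14.2),robot.observe()["grip_width"])
E
```

```text
(array([0.059, 0.411, 2.917]), np.float64(-3.110366247701298e-05), array([0.5905, 0.0351, 0.2174]), array([-1.7996e+02, -2.0000e-02,  1.4200e+01])) 0.38465316440693326
```

Emit:
{"fn": "play_rows", "kwargs": {
  "motion": [
    [20,[0.03,0.2,0],0],
    [20,[0.03,0.21,0],0],
    [20,[0,0,0.3],0],
    [20,[0,0,0.6],0],
    [20,[0,0,0.6],0]
  ]
}}

```text
t: 26.88
position: [0.5972, 0.0193, 0.1561]
ee_rot: [180.0, -0.1, 14.2]
contact_force: [-0.1, -0.2, -1.0]
grip_width: 0.381
gripper_force: 34.9
```

Emit:
{"fn": "play_rows", "kwargs": {
  "motion": [
    [20,[0,0,0.3],0],
    [20,[0,0,0],0],
    [20,[0,0,0],0],
    [20,[0,0,0],0],
    [20,[0,0,0],0]
  ]
}}

```text
t: 27.3
position: [0.5978, 0.0193, 0.1464]
ee_rot: [180.0, -0.1, 14.2]
contact_force: [1.4, 0.2, 0.4]
grip_width: 0.38
gripper_force: 34.9
```

```bash
python3 - <<'E'
from h import *
print(tool([.5968,.0198,.1007],14.2),robot.observe()["contact_force"])
E
```

```text
(array([-0.025, -0.018,  1.143]), np.float64(0.0008679317754409036), array([0.5978, 0.0193, 0.1464]), array([ 1.7997e+02, -1.3000e-01,  1.4210e+01])) [1.37073874 0.17295121 0.39585829]
```

Emit:
{"fn": "play_rows", "kwargs": {
  "motion": [
    [20,[-0.02,-0.02,0.2],0],
    [20,[0,0,0.3],0],
    [20,[0,0,0.3],0],
    [20,[0,0,0.18],0],
    [20,[0,0,0.04],0]
  ]
}}

```text
t: 27.72
position: [0.5948, 0.0195, 0.1016]
ee_rot: [-180.0, 0.2, 14.2]
contact_force: [-0.6, -0.0, -0.6]
grip_width: 0.385
gripper_force: 34.9
```

Emit:
{"fn": "play_rows", "kwargs": {
  "motion": [
    [20,[0,0,0.04],0],
    [20,[0,0,0.04],0],
    [20,[0,0,0.03],0],
    [20,[0,0,0],0],
    [20,[0,0,0],0]
  ]
}}

```text
t: 28.13
position: [0.5968, 0.0199, 0.1009]
ee_rot: [180.0, -0.1, 14.2]
contact_force: [-0.9, 0.0, 5.8]
grip_width: 0.388
gripper_force: 35.3
```

Touching with 5.8 N, so I'll release, retreat and check.

Emit:
{"fn": "play_rows", "kwargs": {
  "motion": [
    [38,[0,0,0],0],
    [46,[0,0,0],0],
    [54,[0,0,0],0],
    [60,[0,0,0],0],
    [60,[0,0,-0.3],0]
  ]
}}

```text
t: 28.55
position: [0.5946, 0.0194, 0.1099]
ee_rot: [-180.0, 0.2, 14.2]
contact_force: [0.4, 0.1, -0.3]
grip_width: 0.701
gripper_force: 0.0
```

Emit:
{"fn": "play_rows", "kwargs": {
  "motion": [
    [60,[0,0,-0.7],0],
    [60,[0,0,-0.9],0],
    [60,[0,0,-0.9],0],
    [60,[0,0,-0.4],0],
    [60,[-0.3,0,0],0]
  ]
}}

```text
t: 28.97
position: [0.5872, 0.0178, 0.2334]
ee_rot: [179.9, -0.5, 14.2]
contact_force: [0.5, -0.7, -0.0]
grip_width: 0.704
gripper_force: 0.0
```

Emit:
{"fn": "play_rows", "kwargs": {
  "motion": [
    [60,[-0.7,0,0],0],
    [60,[-0.7,0,0],0],
    [60,[-0.7,0,0],0],
    [60,[0,0,0],0],
    [60,[0,0,0],0]
  ]
}}

```text
t: 29.38
position: [0.5024, -0.0044, 0.229]
ee_rot: [179.9, -0.1, 14.1]
contact_force: [-0.2, 0.9, 0.4]
grip_width: 0.701
gripper_force: 0.0
```

```bash
python3 - <<'E'
from h import *
# triangulate the grey lids from wrist view at lid-top height and upright check from scene
w=cam("wrist","w10"); g=cv2.cvtColor(w["image"],cv2.COLOR_BGR2GRAY); hsv=cv2.cvtColor(w["image"],cv2.COLOR_BGR2HSV)
a=np.radians(14.2);U=np.array([np.cos(a),np.sin(a)]);V=np.array([-U[1],U[0]]);O=np.array([571.5,-35.1])
print(robot.observe()["position"])
for y in(-45,47):
    e=(O+38*U+y*V)/1000; u,v=proj(w,[*e,.130]); ub,vb=proj(w,[*e,.054]); print("lid at",u,v,"base",ub,vb)
    u,v=int(u),int(v); s=((hsv[...,1]<40)&(g<150))[max(0,v-36):v+36,u-36:u+36]
    print("\n".join("".join("#" if x else "." for x in r) for r in s[::4,::2]))
m=cv2.inRange(hsv,(8,85,40),(25,255,255)); c=np.argwhere(m)[:,::-1].astype(np.float32)
P=np.array([ray(w,p,.094)[:2] for p in c])*1000-O
print("crate extent",(P@U).min(),(P@U).max(),(P@V).min(),(P@V).max())
E
```

```text
[ 0.50321978 -0.0039889   0.22883967]
lid at 437.09798803062654 86.0275559582541 base 409.1463049136873 91.29131069801505
###################.................
##################..................
##################...#..............
..........................#####.....
..........................#####.....
.............##########...#######...
..........#######################...
......############################..
#################################...
################################....
#############################.......
#############################.......
############################......##
############################...#####
#######################.....########
...........########........#########
.........................###########
#########.............##############
lid at 322.5356324200752 86.13011822445618 base 322.43448706510225 91.37187641764339
................####################
................####################
................####################
....................................
....................................
............###########.............
..........################..........
....#....##################.........
....#...####################........
....#...####################........
....#...####################........
....#...####################........
....#....##################.........
....#.....################..........
............############............
.................###................
....................................
................####################
crate extent 13.033649947445872 63.03222364601918 -69.29778930875031 71.99873344196826
```

```bash
python3 -c "
from station import robot
print(robot.close_job())"
```

```text
the job is handed in; nothing more can be done
None
```

The job is handed in, with no verdict returned: the crate is clamped in the vise (crank about 13.1 rad, so roughly 15 N by the given stiffness), one film canister stands upright in each end cell, and nothing was dropped and the bystanders were not touched, finishing at about 29 s of the 72 s allowed.

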